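# Swap the gourd shades between display case and lamp stand

## Robot

A 6-joint arm with a two-finger parallel gripper is mounted at the origin on the work surface. World frame = base frame: x ahead of the robot, y to its left, z up, the work surface at z = 0. Lengths are in mm, angles in rad, forces in N, time in s.
With the tool pointing down it reaches from about 400 to 925 mm from the base axis. Payload 12.5 kg.
Tool frame: the origin (TCP) lies on the front face of the gripper's body, between the roots of the fingers; the fingertips stand 78 mm ahead of it and the grasp point (between the pads) lies 59 mm ahead of it (env.nose_length is the distance from the TCP to the fingertips, in mm); z points along the fingers, y is the line along which they close (so a half turn about z gives the same grasp; the last joint's range is limited). The gripper opens to 95 mm and grips with 3 to 60 N. Pads are 20 mm wide; open, the fingers measure 119 mm over their backs; the gripper's body (75 mm by 180 mm) begins 59 mm behind the grasp point.
Start: joints at [1.088, 0.491, 1.559, -0, 1.092, -0.106], TCP at [229.948, 581.173, 292.261] pointing down, gripper open.
Joint ranges: [-3.1, 3.1], [-0.84, 2.19], [0.05, 2.79], [-1.13, 4.28], [0.06, 2.93], [-2.69, 2.69]. Speed limits (rad/s): [2.22, 2.22, 2.79, 3.14, 3.14, 3.14].

## Interface

Orientations are given as [roll, pitch, yaw] about the fixed x, y, z axes, in that order (R = Rz(yaw) Ry(pitch) Rx(roll)).
In Python, from cell import env gives the robot as it stands.
- The arm moves only by the tool jog_arm, never from a script. Its argument "motion" is a list of rows, each a list of 7 numbers: the turn, a rotation vector about the tool's x, y, z in degrees, then the shift along the tool's x, y, z in mm, then the finger opening in mm, from 0 to 95.1. In form: [[wx, wy, wz, x, y, z, hand], ...]. A call has 1 to 10 rows; each row shifts and turns the commanded pose from where the row before left it, along the tool's axes as they then stand; what a row does not reach is not made up. A row lasts 1/8 s, in which the tool goes at most 62.5 mm and 10.7 degrees, less where a joint would pass 70% of its speed; a pose out of reach is approached as far as the arm can. A call is refused whole if a number of a shift passes 62.5 or a number of a turn 10.7, either way. A call with a gripper value outside its range is refused whole. The fingers move at their own pace and stop on an object; the grip force is fixed at half the most. Time passes only in rows, so rows that do not move let the fingers close. It gives the time, the measured TCP pose, the force, the opening and the grip force at its end, in the units of the state.
- env.state(): the state, without advancing time (a new reading comes with each control period).
- env.read_camera(name): name is "scene" or "top" or "wrist"; returns a dict with "color" (420x560x3 uint8, red, green, blue), "z_map" (420x560 float32, mm along the optical axis (not along the pixel's ray), 0 where there is no reading), "camera_matrix" (3x3 intrinsics, pixels), "k1" (the pictures are not rectified: a ray, as slopes to the right and down, at radius r is drawn at 1 + k1 r^2 times it, then the intrinsics apply), "world_to_cam" (4x4, takes a point from world to camera coordinates). Camera axes: x right, y up, looking along -z (the intrinsics and any distortion apply to the point x, -y, -z); pixel columns grow to the right and rows downward; lengths in mm; the calibration is good to about 2 mm. A picture is of the moment at which its call begins.
- env.job_done(): hands the job in; it is judged then, once.
Trained networks look in the newest picture that a camera, given by its name, has taken for a name from the list of things; names that differ only in an ending like _2 or _b are one class to them, and where a whole thing is asked for, a point or a joint stands for the part that bears it (a point fixed in the world has none). Each returns a list of dicts, best first, with "score" (0 to 1); they miss things now and then, are a little off and sometimes report something else, mostly with a low value. They report only what shows in the picture. A call takes as long as a camera call. They do not tell look-alikes from the thing itself.
- env.recognise(camera, thing): "location" ([column, row] in pixels, amid what is visible of it).
The state is a dict: "t": time; "joints": joint angles; "qvel": joint speeds; "tau": joint torques, N m; "eef_pos": TCP position; "tcp_rot": TCP orientation; "ft_force": force on the tool from outside, world axes, zero at the start; "moment": the same for the moment, N m; "opening": opening from 0.0 (shut) to 1.0 (fully open); "grip_force": force on a finger pad.
Only numpy, scipy, OpenCV 4.12 (cv2) and the standard library are available. Lean on these libraries where they do the work, as an engineer would, in place of code of your own. Each camera call takes 0.05 s, during which the arm holds its last target. There are 200 camera calls.

## Task

The two gourd lamp shades are in each other's places: swap them, so that the one now in the display case stands upright on the lamp stand and the one now on the stand stands upright in the case. Turn the shade with the cream rosette so that its rosette looks straight out of the front of its new place (the case's clear window, or the stand's end with the red strip), and shut the case's lid fully. The shades are brittle: set them down gently, never tip them over, and leave the jar, the cup and the carving tool where they are.

Things in the scene. Friction and masses are not known exactly. Their poses are not given: they have to be found in the camera images.
- rosette: Golden-tan gourd lamp shade, loose, 0.2 to 0.4 kg, 110 mm tall, upright. Origin at the centre of its flat underside (50 mm across), z up. Belly 76 mm in diameter, widest 30 to 40 mm up; waist 46 mm across, 74 mm up; above it the brass collar. Its +x axis points out of the cream rosette on its belly; a cream stripe on the collar's side and top marks the same side.
- rosette_front (a point): Centre of the cream rosette on the belly of the tan shade: 38 mm from its axis along its +x, 35 mm above its underside.
- rosette_collar (a point): Centre of the tan shade's brass collar, on its axis, 93 mm above its underside: the place to grip. A plain upright cylinder 56 mm in diameter, from 80 to 106 mm above the underside, with a dark nub (24 mm across, 4 mm high) on top.
- plain: Dark red gourd lamp shade with a ring of yellow dots, loose, exactly the shape, size and weight range of the tan one, round all over with no front, so its turning about the vertical does not matter. Origin at the centre of its underside, z up.
- plain_collar (a point): Centre of the red shade's brass collar (56 mm in diameter, 80 to 106 mm up, as on the tan one, but with a red nub on top), on its axis, 93 mm above its underside.
- case: Dark wooden display case, fixed, 176 mm (x) x 104 mm (y), walls 8 mm thick, their tops 128 mm above the table. Origin at the centre of its underside, z up. Its +x end wall is the clear window: the front. Inside 160 x 88 mm, floor 12 mm above the table, with four grey padding blocks in the corners: 37 to 80 mm either way in x, 25 to 44 mm either way in y, tops 115 mm up.
- case_pad (a point): Centre of the green pad on the case's floor, where the shade stands, 12 mm above the table, straight above the case's origin; x along the case. The shade has about 6 mm of room all round. Beside its collar fingers fit only along the case's x axis, in the slot between the padding blocks, 50 mm wide and reaching 80 mm either way.
- stand: Dark bronze lamp stand, fixed; z up, +x to its front, marked by a red strip on the base (x -65 to +85 mm, 112 mm wide, top 12 mm up). Origin at table height below its green pad. Two cheeks: inner faces 44 mm either way in y, 8 mm thick, 114 mm long, tops 128 mm up. Four corner posts within: 37 to 57 mm either way in x, 25 to 44 mm either way in y, tops 115 mm up.
- stand_pad (a point): Centre of the green pad on the stand, where the shade stands, 12 mm above the table, straight above the stand's origin; x to the front. The shade has about 6 mm of room all round. The slot between the posts, 50 mm wide, runs along the stand's x and is open at both ends: beside the collar fingers fit only along x.
- lid (a joint): Hinge of the case's lid: 0 = shut, flat on the walls; grows as it opens, 1.9 rad at most; starts at 1.6 to 1.9 (up, or leaning back outward). Stiff (0.14 N m): the lid stays where it is left and must be pushed the whole way down. A slab 176 mm x 104 mm, 10 mm thick, with a brass tab (30 mm wide, 5 mm thick) standing 11 mm out from the middle of its free edge.
- lid_hinge (a point): Middle of the lid's hinge line, which runs along the case's x axis on top of its +y wall: 52 mm from the case's origin along its y, 128 mm above the table. At joint value q the lid's inner face runs from here 104 mm along cos(q) times the case's -y plus sin(q) times up; the outer face lies 10 mm further out.
- lid_edge (a point): Middle of the lid's free edge, half way through its thickness, 104 mm from the hinge line; it moves with the lid.
- jar: Bystander: amber glass jar with an orange cap, 60 mm in diameter, 95 mm tall, loose. Origin at the centre of its underside.
- mug: Bystander: blue ceramic cup without handle, 72 mm in diameter, 85 mm tall, loose. Origin at the centre of its underside.
- carver: Bystander: black and orange cordless carving tool lying flat, 180 mm long along its x (from -80 to +100 mm), 36 mm wide, 35 mm high, loose. Origin on its underside, z up.
Mind the look-alikes: they are no part of the job. What is shaped like the case but turquoise is not meant.

How it is judged:
By the outcome, as a careful person would: the job done as asked, in the order asked, and still so for the second after the job is handed in, with the robot touching nothing.
It also fails if it takes over 72 s, if anything falls off the work surface, if the arm or the gripper's body presses on something with over 40 N, if the wrist force passes 120 N, or if a joint passes its speed limit or range.

## Working session

There is one attempt and no reset: what is moved stays moved. The work goes in short steps, Python scripts to look and compute and a tool call to move; the robot and the scene stay as the last step left them, time stands still between calls to the robot, and variables do not carry over. Pictures are saved under pics/ and viewed, at most 11 in all, crops included, and the job is handed in when it is done.

Besides the shell and the picture viewer there is one more tool, called after "Request:" by a JSON object that holds its "method" and its "body", one argument or row to a line. jog_arm: Moves the arm, as the interface text tells. Its arguments: {"type":"object","properties":{"motion":{"type":"array"}},"required":["motion"]}

```bash
ls; mkdir -p pics; cat > h.py <<'E'
import numpy as np, cv2
from cell import env
def cam(n): return env.read_camera(n)
def save(c,p): cv2.imwrite(p, c["color"][:,:,::-1])
def ray(c,uv):
    K=np.array(c["camera_matrix"]);d=np.array([(uv[0]-K[0,2])/K[0,0],(uv[1]-K[1,2])/K[1,1]])
    s=d.copy()
    for _ in range(20): s=d/(1+c["k1"]*(s@s))
    W=np.array(c["world_to_cam"]);R=W[:3,:3];o=-R.T@W[:3,3]
    return o,R.T@np.array([s[0],-s[1],-1.0])
def pt(c,uv,z=None):
    o,d=ray(c,uv)
    if z is not None: return o+d*(z-o[2])/d[2]
    m=c["z_map"];u,v=int(round(uv[0])),int(round(uv[1]));return o+d*m[v,u]
def cloud(c):
    m=c["z_map"];h,w=m.shape;K=np.array(c["camera_matrix"])
    uu,vv=np.meshgrid(np.arange(w),np.arange(h))
    d=np.stack([(uu-K[0,2])/K[0,0],(vv-K[1,2])/K[1,1]],-1);s=d.copy()
    for _ in range(20): s=d/(1+c["k1"]*(s**2).sum(-1,keepdims=True))
    W=np.array(c["world_to_cam"]);R=W[:3,:3];o=-R.T@W[:3,3]
    P=np.stack([s[...,0],-s[...,1],-np.ones_like(m)],-1)*m[...,None]
    P=P@R+o; P[m==0]=np.nan
    return P
def proj(c,p):
    W=np.array(c["world_to_cam"]);q=W[:3,:3]@np.array(p)+W[:3,3];s=np.array([q[0],-q[1]])/-q[2]
    s=s*(1+c["k1"]*(s@s));K=np.array(c["camera_matrix"]);return s*[K[0,0],K[1,1]]+[K[0,2],K[1,2]]
E
python3 - <<'E'
from h import *
ims=[]
for n in ["scene","top"]:
    c=cam(n); save(c,f"pics/{n}0.png")
    W=np.array(c["world_to_cam"]);print(n,(-W[:3,:3].T@W[:3,3]).round(),np.array(c["camera_matrix"])[0,0],c["k1"])
    for t in ["rosette","rosette_front","rosette_collar","plain","plain_collar","case","stand","lid","lid_edge","jar","mug","carver"]:
        print(t,[(round(r["score"],2),[round(x) for x in r["location"]],pt(c,r["location"]).round().tolist()) for r in env.recognise(n,t)[:4]])
print(env.state())
E
```

```text
pics
scene [1106.  310. 1042.] 476.56408380280544 0.04844190637763056
rosette [(0.62, [188, 186], [523.0, -209.0, 107.0])]
rosette_front [(0.85, [185, 184], [527.0, -212.0, 117.0])]
rosette_collar [(0.59, [185, 182], [519.0, -217.0, 114.0])]
plain [(0.87, [358, 244], [527.0, 237.0, 117.0]), (0.22, [392, 231], [528.0, 297.0, 213.0])]
plain_collar [(0.58, [360, 249], [535.0, 243.0, 113.0])]
case [(0.88, [400, 172], [301.0, 268.0, 139.0]), (0.66, [375, 246], [464.0, 269.0, 35.0])]
stand [(0.77, [187, 201], [559.0, -192.0, 99.0])]
lid [(0.86, [400, 163], [274.0, 262.0, 136.0]), (0.85, [393, 234], [547.0, 301.0, 232.0])]
lid_edge [(0.73, [404, 163], [268.0, 270.0, 136.0]), (0.64, [393, 232], [541.0, 301.0, 229.0])]
jar [(0.81, [247, 191], [458.0, -78.0, 75.0]), (0.41, [376, 244], [465.0, 269.0, 45.0])]
mug [(0.76, [243, 248], [585.0, -32.0, 16.0])]
carver [(0.78, [226, 314], [765.0, 14.0, 34.0])]
top [328.  34. 988.] 390.21762065051655 -0.002710502871731023
rosette [(0.62, [374, 204], [492.0, -207.0, 118.0])]
rosette_front [(0.97, [374, 202], [497.0, -209.0, 117.0])]
rosette_collar [(0.85
[... 732 characters left out ...]
.0, 120.0])]
{'t': 1.3, 'joints': array([ 1.08836220e+00,  4.90925633e-01,  1.55888234e+00, -2.01421621e-05,
        1.09169595e+00, -1.05575963e-01]), 'qvel': array([-3.73531755e-04, -1.50627540e-03,  7.41642878e-05, -1.53986080e-03,
        7.61671765e-04, -1.50245002e-04]), 'tau': array([-1.89264116e-03, -6.12461472e+01, -2.58432180e+01,  6.92747044e-02,
        4.45315917e-02, -2.11743514e-05]), 'eef_pos': array([229.97831567, 581.17179447, 292.25110271]), 'tcp_rot': array([3.14150629e+00, 2.71266913e-05, 2.76474377e+00]), 'ft_force': array([-0.6101236 , -0.10071414,  0.09828049]), 'moment': array([ 0.04084889,  0.02818415, -0.00970079]), 'grip_force': 0.0, 'opening': 1.0017468203625575}
```

View pics/scene0.png

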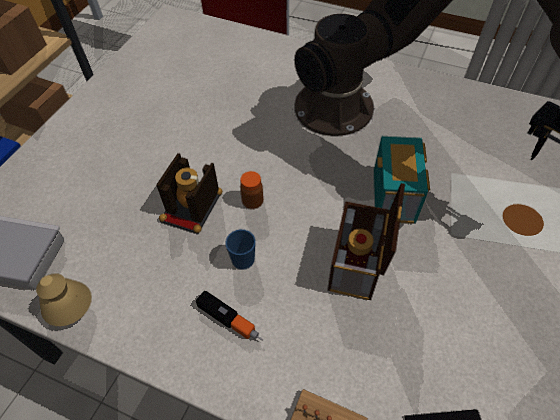

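View pics/top0.png

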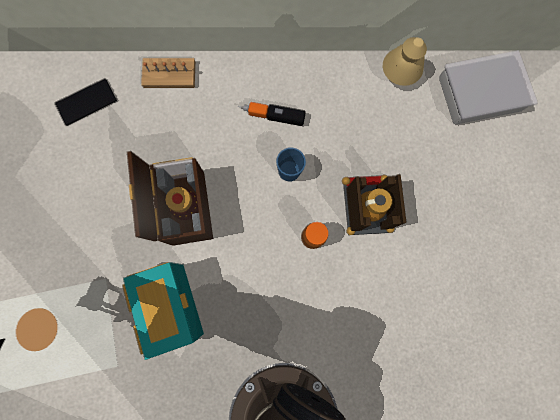

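The scene picture shows the dark case at (358,244) holding the red shade, with its lid leaning back at (393,234). The stand is at (187,200) with the tan shade, and its red strip is at (182,222).

In the top picture these are at (178,200) and (374,204), with the strip at (374,181).

Possible confusions:
- **Case:** the turquoise case at (163,310) in the top picture is a decoy. I choose the dark one at (178,200).
- **Tan shade:** the tan gourd at (405,62) is a decoy. I choose the shade on the stand.

Next I'll fit the geometry and check the choice in a close crop.

```bash
python3 - <<'E'
from h import *
out=[]
for n in ["top","scene"]:
    c=cam(n);P=cloud(c)
    for nm,ctr in [("case",(500,232)),("stand",(492,-209))]:
        d=np.hypot(P[...,0]-ctr[0],P[...,1]-ctr[1])
        for lo,hi,r in [(124,131,115),(105,119,120)]:
            m=(P[...,2]>lo)&(P[...,2]<hi)&(d<r)
            q=P[m][:,:2].astype(np.float32)
            if len(q)>20:
                R=cv2.minAreaRect(q);print(n,nm,lo,hi,len(q),"med z",np.median(P[m][:,2]).round(1),[np.round(x,1) for x in R])
        # collar top ring
        m=(P[...,2]>114)&(P[...,2]<128)&(d<36);q=P[m]
        print("  collar",n,nm,len(q),np.median(q,0).round(1),((np.nanmax(q,0)+np.nanmin(q,0))/2).round(1))
    col=c["color"]
    for nm,ctr in [("case",(500,232,110)),("stand",(492,-209,110))]:
        u,v=proj(c,ctr).astype(int);k=col[max(v-50,0):v+50,max(u-65,0):u+65]
        out.append(cv2.resize(k,(390,300),interpolation=cv2.INTER_CUBIC))
    m=(P[...,2]>140)&(P[...,0]>400)&(P[...,0]<610)&(P[...,1]>240)&(P[...,1]<360);q=P[m]
    print("lid",len(q),q.min(0).round(),q.max(0).round())
    A=np.c_[q[:,0],q[:,2],np.ones(len(q))];k=np.linalg.lstsq(A,q[:,1],rcond=None)[0];print(" y=",k.round(3))
cv2.imwrite("pics/crops.png",np.vstack([np.hstack(out[:2]),np.hstack(out[2:])])[:,:,::-1])
E
```

```text
top case 124 131 931 med z 127.4 [array([509.9, 239.5]), array([179.4, 105.5]), np.float64(8.8)]
top case 105 119 1213 med z 114.9 [array([507.8, 239.8]), array([175. , 106.7]), np.float64(8.7)]
  collar top case 437 [507.7 237.6 117.7] [508.5 239.8 119.1]
top stand 124 131 356 med z 127.0 [array([ 502.9, -220.6]), array([113.3, 104.6]), np.float64(3.0)]
top stand 105 119 791 med z 115.2 [array([ 502.9, -218.3]), array([114.3, 100. ]), np.float64(2.9)]
  collar top stand 411 [ 499.3 -216.7  117.9] [ 494.3 -209.3  120.9]
lid 1698 [411. 278. 140.] [586. 318. 244.]
 y= [1.54000e-01 1.03000e-01 1.98708e+02]
scene case 124 131 794 med z 127.0 [array([509.5, 238.8]), array([181.7, 113. ]), np.float64(10.0)]
scene case 105 119 1124 med z 114.2 [array([512.5, 236.5]), array([173.3, 105.3]), np.float64(9.0)]
  collar scene case 390 [511.  236.4 117.5] [509.7 237.5 119.5]
scene stand 124 131 234 med z 126.9 [array([ 506.1, -222.8]), array([114.6, 104.9]), np.float64(3.2)]
scene stand 105 119 675 med z 114.3 [array([ 504.4, -221.9]), array([115.4, 105.6]), np.float64(2.1)]
  collar scene stand 269 [ 501.2 -215.7  118.1] [ 493.1 -208.8  121. ]
lid 868 [411. 276. 140.] [588. 317. 244.]
 y= [1.67000e-01 1.07000e-01 1.90131e+02]
```

View pics/crops.png

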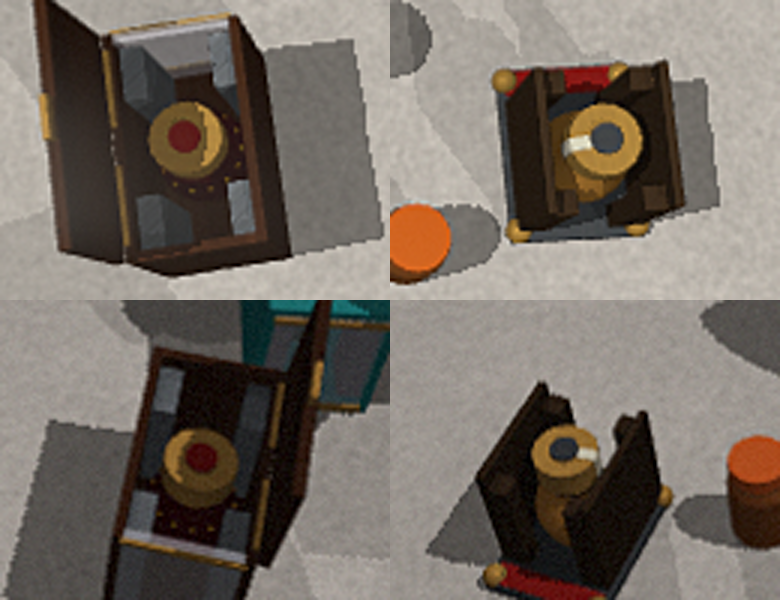

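The crop confirms the choice. The dark case holds the red-nub shade, and the tan shade on the red-strip stand has its stripe pointing roughly 100° from world x. That is about square to the slot, so the tan shade needs a regrasp on the table.

Case ≈ (509.5, 239), yaw 9°. Stand ≈ (503, -221), yaw 3°. I'm going above the stand now.

Request:
{"method": "jog_arm", "body": {
  "motion": [
    [0, 0, 9.3, 0, 0, -12, 95],
    [0, 0, 9.3, 0, 0, -12, 95],
    [0, 0, 9.3, 0, 0, -12, 95],
    [0, 0, 9.3, 0, 0, -12, 95],
    [0, 0, 9.3, 0, 0, -12, 95],
    [0, 0, 9.3, 0, 0, -12, 95],
    [0, 0, 9.4, 0, 0, -12, 95],
    [0, 0, 0, -41, 40, 0, 95],
    [0, 0, 0, -41, 40, 0, 95],
    [0, 0, 0, -41, 40, 0, 95]
  ]
}}

```text
t: 2.65
eef_pos: [357.6, 463.9, 376.4]
tcp_rot: [3.141, -0.0, 1.627]
ft_force: [1.1, 1.0, -0.7]
opening: 1.001
grip_force: 0.0
```

Request:
{"method": "jog_arm", "body": {
  "motion": [
    [0, 0, 0, -41, 40, 0, 95],
    [0, 0, 0, -41, 40, 0, 95],
    [0, 0, 0, -41, 40, 0, 95],
    [0, 0, 0, -57, 0, 0, 95],
    [0, 0, 0, -57, 0, 0, 95],
    [0, 0, 0, -57, 0, 0, 95],
    [0, 0, 0, -57, 0, 0, 95],
    [0, 0, 0, -57, 0, 0, 95],
    [0, 0, 0, -57, 0, 0, 95],
    [0, 0, 0, -57, 0, 0, 95]
  ]
}}

```text
t: 3.9
eef_pos: [505.5, -51.2, 376.4]
tcp_rot: [3.141, 0.0, 1.627]
ft_force: [0.3, 1.3, 0.9]
opening: 1.0
grip_force: 0.0
```

Request:
{"method": "jog_arm", "body": {
  "motion": [
    [0, 0, 0, -57, 0, 0, 95],
    [0, 0, 0, -57, 0, 0, 95],
    [0, 0, 0, -57, 0, 0, 95],
    [0, 0, 0, 0, 0, 0, 95]
  ]
}}

```text
t: 4.4
eef_pos: [515.1, -223.4, 375.7]
tcp_rot: [-3.141, 0.0, 1.623]
ft_force: [-0.7, 0.2, -0.2]
opening: 0.999
grip_force: 0.0
```

```bash
cat >> h.py <<'E'
def plan(x,y,z,yaw_deg):
    s=env.state();p=s["eef_pos"];yw=s["tcp_rot"][2];t=np.radians(yaw_deg)
    D=np.array([x,y])-p[:2]
    print("at",p.round(1),np.degrees(s["tcp_rot"]).round(1),"F",s["ft_force"].round(1),"open",round(s["opening"]*95.1,1),"grip",round(s["grip_force"],1),"t",s["t"])
    print(f"  wz {(np.degrees(yw-t)+180)%360-180:.1f}; after turn x {D@[np.cos(t),np.sin(t)]:.1f} y {D@[np.sin(t),-np.cos(t)]:.1f} z {p[2]-z:.1f}")
E
python3 - <<'E'
from h import *
c=cam("wrist");save(c,"pics/w1.png");P=cloud(c)
W=np.array(c["world_to_cam"]);print("cam",(-W[:3,:3].T@W[:3,3]).round(),"axis",(-W[2,:3]).round(2))
for t in ["rosette","rosette_front","rosette_collar","stand"]:
    print(t,[(round(r["score"],2),[round(x) for x in r["location"]],pt(c,r["location"]).round(1).tolist()) for r in env.recognise("wrist",t)[:3]])
for lo,hi in [(125,131),(112,119)]:
    d=np.hypot(P[...,0]-503,P[...,1]+221);m=(P[...,2]>lo)&(P[...,2]<hi)&(d<90)
    R=cv2.minAreaRect(P[m][:,:2].astype(np.float32));print(lo,m.sum(),np.median(P[m][:,2]),[np.round(x,1) for x in R])
plan(503,-221,164,93)
E
```

```text
cam [ 511. -145.  469.] axis [ 0.01 -0.28 -0.96]
rosette [(0.68, [474, 34], [744.8, -23.3, 33.7]), (0.57, [276, 182], [502.5, -212.9, 121.9])]
rosette_front [(0.85, [277, 186], [503.9, -217.1, 122.8]), (0.74, [370, 22], [616.0, -11.1, 5.4])]
rosette_collar [(0.86, [278, 182], [504.1, -212.6, 119.7])]
stand [(0.66, [301, 194], [538.5, -251.0, 13.1])]
125 1388 128.17475356766332 [array([ 501.5, -223.9]), array([113.1, 102.9]), np.float64(3.0)]
112 2252 116.75104673739463 [array([ 501. , -220.6]), array([113.7,  97. ]), np.float64(2.8)]
at [ 515.3 -219.   376.4] [180.   -0.   93.3] F [-0.6  0.1  0.8] open 95.1 grip 0.0 t 4.65
  wz 0.3; after turn x -1.4 y -12.4 z 212.4
```

View pics/w1.png

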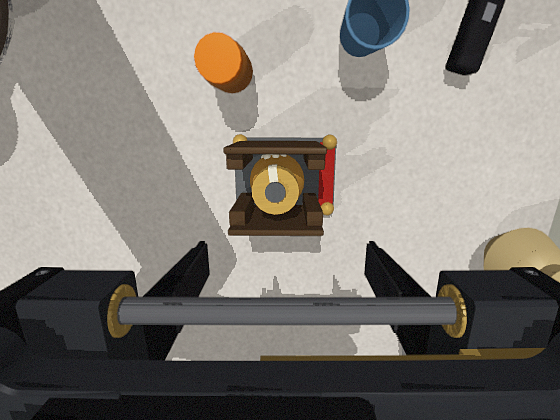

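The wrist view shows the tan shade in the stand. The nub is at (275,191), the cream stripe at (272,174) points toward world +y, and the red strip is to the right (+x) at (327,178). The decoy tan gourd is at (525,255).

```bash
cat >> h.py <<'E'
def shade(c,xy,zt):
    """nub/ring centre and stripe direction from picture c, collar top at height zt"""
    P=cloud(c);d=np.hypot(P[...,0]-xy[0],P[...,1]-xy[1])
    m=(P[...,2]>zt-3)&(P[...,2]<zt+8)&(d<33);q=P[m];h=cv2.minEnclosingCircle(q[:,:2].astype(np.float32))
    n=m&(P[...,2]>zt+2.5);hs=cv2.cvtColor(c["color"],cv2.COLOR_RGB2HSV)
    s=m&(hs[...,1]<70)&(hs[...,2]>170)
    nub=P[n][:,:2].mean(0) if n.sum()>5 else None
    st=P[s][:,:2].mean(0) if s.sum()>3 else None
    print("ring",np.round(h[0],1),round(h[1],1),"z",np.median(q[:,2]).round(1),"nub",n.sum(),nub,"stripe",s.sum(),st)
    if st is not None:
        a=st-np.array(h[0]);print("  stripe angle",np.degrees(np.arctan2(a[1],a[0])).round(1),"r",np.hypot(*a).round(1))
E
python3 - <<'E'
from h import *
shade(cam("wrist"),(502,-220),118);c=cam("top");shade(c,(502,-220),118);shade(c,(509,239),118)
c=cam("scene");shade(c,(502,-220),118)
plan(501.5,-221,164,93)
E
```

```text
ring [ 501.2 -223.6] 28.4 z 118.8 nub 349 [ 501.00145637 -223.3795118 ] stripe 127 [ 497.68309899 -204.10019661]
  stripe angle 100.3 r 19.8
ring [ 503.1 -220.2] 28.5 z 118.0 nub 69 [ 503.23558398 -219.50987154] stripe 34 [ 498.79712211 -201.07750242]
  stripe angle 102.8 r 19.6
ring [510.2 239.9] 28.0 z 117.9 nub 57 [510.84590542 240.31648341] stripe 0 None
ring [ 503.2 -222.9] 29.4 z 118.3 nub 48 [ 504.41541724 -222.30083131] stripe 17 [ 499.46724142 -203.84261703]
  stripe angle 101.0 r 19.4
at [ 515.4 -219.2  376.5] [180.    0.   93.3] F [-0.1  0.2  0.6] open 95.1 grip 0.0 t 4.8
  wz 0.3; after turn x -1.1 y -14.0 z 212.5
```

Request:
{"method": "jog_arm", "body": {
  "motion": [
    [0, 0, 0.3, -2.5, -13, 30, 95],
    [0, 0, 0, 0, 0, 45, 95],
    [0, 0, 0, 0, 0, 45, 95],
    [0, 0, 0, 0, 0, 40, 95],
    [0, 0, 0, 0, 0, 30, 95],
    [0, 0, 0, 0, 0, 22.5, 95],
    [0, 0, 0, 0, 0, 0, 95],
    [0, 0, 0, 0, 0, 0, 40],
    [0, 0, 0, 0, 0, 0, 40],
    [0, 0, 0, 0, 0, 0, 40]
  ]
}}

```text
t: 6.05
eef_pos: [502.6, -223.4, 164.5]
tcp_rot: [3.141, 0.001, 1.622]
ft_force: [-0.9, -0.7, -0.3]
opening: 0.741
grip_force: 0.0
```

Request:
{"method": "jog_arm", "body": {
  "motion": [
    [0, 0, 0, 0, 0, 0, 40],
    [0, 0, 0, 0, 0, 0, 40],
    [0, 0, 0, 0, 0, 0, 40]
  ]
}}

```text
t: 6.42
eef_pos: [502.4, -223.4, 163.9]
tcp_rot: [3.141, 0.0, 1.622]
ft_force: [-1.1, -0.8, 4.4]
opening: 0.583
grip_force: 30.0
```

Request:
{"method": "jog_arm", "body": {
  "motion": [
    [0, 0, 0, 0, 0, -10, 40],
    [0, 0, 0, 0, 0, -25, 40],
    [0, 0, 0, 0, 0, -40, 40],
    [0, 0, 0, 0, 0, -40, 40],
    [0, 0, 0, 0, 0, -35, 40],
    [0, 0, 0, 25, 0, 0, 40],
    [0, 0, 0, 48, 1, 0, 40],
    [0, 0, 0, 55, 1, 0, 40],
    [0, 0, 0, 55, 0, 0, 40],
    [0, 0, 0, 50, 0, 0, 40]
  ]
}}

```text
t: 7.68
eef_pos: [492.1, 11.3, 314.2]
tcp_rot: [3.141, -0.0, 1.622]
ft_force: [1.7, 0.0, -1.8]
opening: 0.587
grip_force: 30.0
```

Request:
{"method": "jog_arm", "body": {
  "motion": [
    [0, 0, 0, 35, 0, 0, 40],
    [0, 0, 0, 15, 0, 15, 40],
    [0, 0, 0, 0, 0, 35, 40],
    [0, 0, 0, 0, 0, 40, 40],
    [0, 0, 0, 0, 0, 35, 40],
    [0, 0, 0, 0, 0, 20, 40],
    [0, 0, 0, 0, 0, 8, 40],
    [0, 0, 0, 0, 0, 3, 40],
    [0, 0, 0, 0, 0, 0, 40],
    [0, 0, 0, 0, 0, 0, 40]
  ]
}}

```text
t: 8.93
eef_pos: [490.3, 59.4, 158.4]
tcp_rot: [3.14, 0.0, 1.622]
ft_force: [-0.3, 0.1, -1.5]
opening: 0.584
grip_force: 30.0
```

Request:
{"method": "jog_arm", "body": {
  "motion": [
    [0, 0, 0, 0, 0, 3, 40],
    [0, 0, 0, 0, 0, 1.5, 40],
    [0, 0, 0, 0, 0, 1, 40],
    [0, 0, 0, 0, 0, 0.7, 40],
    [0, 0, 0, 0, 0, 0, 40]
  ]
}}

```text
t: 9.55
eef_pos: [490.0, 59.4, 151.9]
tcp_rot: [3.141, -0.0, 1.622]
ft_force: [-1.8, -0.3, 4.3]
opening: 0.585
grip_force: 30.0
```

Request:
{"method": "jog_arm", "body": {
  "motion": [
    [0, 0, 0, 0, 0, 0, 95],
    [0, 0, 0, 0, 0, 0, 95],
    [0, 0, 0, 0, 0, 0, 95],
    [0, 0, 0, 0, 0, -15, 95],
    [0, 0, 0, 0, 0, -50, 95],
    [0, 0, 0, 0, 0, -60, 95],
    [0, 0, -6, 0, 0, -55, 95],
    [0, 0, 0, 50, 14, 0, 95],
    [0, 0, 0, 50, 14, 0, 95],
    [0, 0, 0, 50, 13, 0, 95]
  ]
}}

```text
t: 10.8
eef_pos: [507.1, 215.4, 333.0]
tcp_rot: [3.14, -0.0, 1.726]
ft_force: [-0.3, -1.0, 0.1]
opening: 1.0
grip_force: 0.0
```

Request:
{"method": "jog_arm", "body": {
  "motion": [
    [0, 0, 0, 25, 7, 0, 95],
    [0, 0, 0, 0, 0, 0, 95],
    [0, 0, 0, 0, 0, 0, 95]
  ]
}}

```text
t: 11.18
eef_pos: [510.1, 239.1, 332.1]
tcp_rot: [3.141, 0.0, 1.726]
ft_force: [0.3, 0.2, -0.2]
opening: 0.998
grip_force: 0.0
```

```bash
python3 - <<'E'
from h import *
c=cam("wrist");P=cloud(c);save(c,"pics/w2.png")
shade(c,(510,239.5),118)
for lo,hi in [(125,131),(111,119)]:
    d=np.hypot(P[...,0]-510,P[...,1]-239);m=(P[...,2]>lo)&(P[...,2]<hi)&(d<107)
    R=cv2.minAreaRect(P[m][:,:2].astype(np.float32));print(lo,m.sum(),np.median(P[m][:,2]),[np.round(x,1) for x in R])
plan(510,239.5,168,99)
c=cam("top");shade(c,(490,60),106);c=cam("scene");shade(c,(490,60),106)
E
```

```text
ring [508.3 236.8] 27.9 z 118.7 nub 430 [508.21023851 236.96297523] stripe 0 None
125 3281 128.39222514782028 [array([508.8, 232.8]), array([179.6,  98.2]), np.float64(8.9)]
111 4792 115.8310960507234 [array([507.1, 234.5]), array([161.4,  87.4]), np.float64(8.9)]
at [510.2 238.9 332. ] [180.    0.   98.9] F [ 0.5 -0.2 -0.7] open 95.4 grip 0.0 t 11.225
  wz -0.1; after turn x 0.6 y -0.1 z 164.0
ring [490.2  62.1] 28.3 z 106.1 nub 67 [490.09914957  61.85384131] stripe 21 [487.91823784  81.23189058]
  stripe angle 96.8 r 19.3
ring [491.7  59.6] 28.3 z 106.0 nub 54 [492.31626942  59.30318785] stripe 0 None
```

View pics/w2.png

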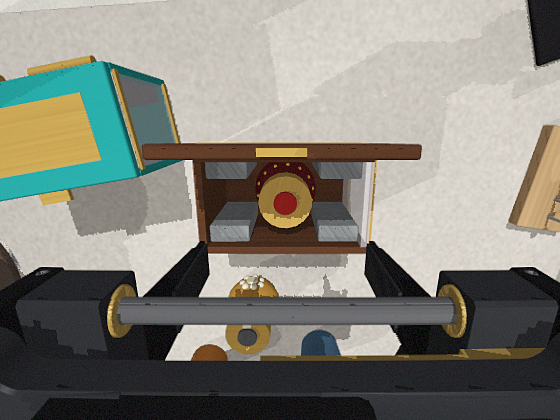

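The wrist view shows the red nub at (285,203), inside the dark case below the lid edge at (282,152). The turquoise decoy is at left, and the tan shade is standing on the table at (250,320).

Request:
{"method": "jog_arm", "body": {
  "motion": [
    [0, 0, 0, -0.5, -1, 30, 95],
    [0, 0, 0, 0, 0, 45, 95],
    [0, 0, 0, 0, 0, 40, 95],
    [0, 0, 0, 0, 0, 25, 95],
    [0, 0, 0, 0, 0, 14, 95],
    [0, 0, 0, 0, 0, 8, 95],
    [0, 0, 0, 0, 0, 3, 95],
    [0, 0, 0, 0, 0, 0, 95]
  ]
}}

```text
t: 12.32
eef_pos: [509.7, 239.1, 167.1]
tcp_rot: [3.141, -0.0, 1.726]
ft_force: [0.9, 0.5, 0.3]
opening: 0.997
grip_force: 0.0
```

Request:
{"method": "jog_arm", "body": {
  "motion": [
    [0, 0, 0, 0, 0, 0, 40],
    [0, 0, 0, 0, 0, 0, 40],
    [0, 0, 0, 0, 0, 0, 40],
    [0, 0, 0, 0, 0, 0, 40],
    [0, 0, 0, 0, 0, 0, 40],
    [0, 0, 0, 0, 0, 0, 40]
  ]
}}

```text
t: 13.08
eef_pos: [509.4, 239.1, 166.6]
tcp_rot: [-3.141, -0.0, 1.726]
ft_force: [-2.1, 0.0, 1.2]
opening: 0.581
grip_force: 30.0
```

Request:
{"method": "jog_arm", "body": {
  "motion": [
    [0, 0, 0, 0, 0, -10, 40],
    [0, 0, 0, 0, 0, -25, 40],
    [0, 0, 0, 0, 0, -45, 40],
    [0, 0, 0, 0, 0, -45, 40],
    [0, 0, 0, 0, 0, -30, 40],
    [0, 0, 6, 0, 0, 0, 40],
    [0, 0, 0, -25, -2, 0, 40],
    [0, 0, 0, -45, -3, 0, 40],
    [0, 0, 0, -55, -4, 0, 40],
    [0, 0, 0, -55, -4, 0, 40]
  ]
}}

```text
t: 14.32
eef_pos: [505.2, 57.2, 322.0]
tcp_rot: [3.141, -0.0, 1.622]
ft_force: [0.5, 0.2, -3.4]
opening: 0.582
grip_force: 30.0
```

Request:
{"method": "jog_arm", "body": {
  "motion": [
    [0, 0, 0, -55, -4, 0, 40],
    [0, 0, 0, -55, -4, 0, 40],
    [0, 0, 0, -55, -4, 0, 40],
    [0, 0, 0, -55, -3, 0, 40],
    [0, 0, 0, -40, -2, 0, 40],
    [0, 0, 0, -20, 0, 0, 40],
    [0, 0, 0, 0, 0, 0, 40],
    [0, 0, 0, 0, 0, 0, 40]
  ]
}}

```text
t: 15.32
eef_pos: [502.9, -220.8, 321.6]
tcp_rot: [-3.141, -0.001, 1.622]
ft_force: [-0.4, 0.3, -3.1]
opening: 0.583
grip_force: 30.0
```

```bash
python3 - <<'E'
from h import *
plan(502.7,-222.3,167,93)
c=cam("scene");save(c,"pics/s3.png")
E
```

```text
at [ 502.9 -220.8  321.6] [-180.   -0.   93.] F [-0.4  0.3 -3.1] open 55.4 grip 30.0 t 15.325
  wz -0.0; after turn x -1.5 y -0.2 z 154.6
```

Request:
{"method": "jog_arm", "body": {
  "motion": [
    [0, 0, 0, -0.7, 0, 15, 40],
    [0, 0, 0, 0, 0, 25, 40],
    [0, 0, 0, 0, 0, 25, 40],
    [0, 0, 0, 0, 0, 25, 40],
    [0, 0, 0, 0, 0, 25, 40],
    [0, 0, 0, 0, 0, 20, 40],
    [0, 0, 0, 0, 0, 10, 40],
    [0, 0, 0, 0, 0, 5, 40],
    [0, 0, 0, 0, 0, 2, 40],
    [0, 0, 0, 0, 0, 0, 40]
  ]
}}

```text
t: 16.62
eef_pos: [503.1, -222.6, 169.9]
tcp_rot: [3.141, 0.0, 1.622]
ft_force: [-0.3, 0.7, -3.1]
opening: 0.583
grip_force: 30.0
```

Request:
{"method": "jog_arm", "body": {
  "motion": [
    [0, 0, 0, 0, 0, 1.5, 40],
    [0, 0, 0, 0, 0, 1, 40],
    [0, 0, 0, 0, 0, 0.7, 40],
    [0, 0, 0, 0, 0, 0.5, 40],
    [0, 0, 0, 0, 0, 0, 40]
  ]
}}

```text
t: 17.25
eef_pos: [502.9, -222.6, 166.5]
tcp_rot: [3.141, 0.0, 1.622]
ft_force: [-3.2, -0.0, 6.2]
opening: 0.584
grip_force: 30.0
```

Request:
{"method": "jog_arm", "body": {
  "motion": [
    [0, 0, 0, 0, 0, 0, 95],
    [0, 0, 0, 0, 0, 0, 95],
    [0, 0, 0, 0, 0, 0, 95],
    [0, 0, 0, 0, 0, -15, 95],
    [0, 0, 0, 0, 0, -45, 95],
    [0, 0, 0, 0, 0, -60, 95],
    [0, 0, 0, 0, 0, -30, 95],
    [0, 0, 0, 40, 1, 0, 95],
    [0, 0, 0, 60, 1, 0, 95],
    [0, 0, 0, 60, 0, 0, 95]
  ]
}}

```text
t: 18.5
eef_pos: [496.4, -61.2, 316.9]
tcp_rot: [3.14, 0.0, 1.621]
ft_force: [1.0, 0.2, -0.1]
opening: 1.001
grip_force: 0.0
```

Request:
{"method": "jog_arm", "body": {
  "motion": [
    [0, 0, 0, 60, 0, 0, 95],
    [0, 0, 0, 45, 0, 0, 95],
    [0, 0, 0, 18, 0, 0, 95],
    [0, 0, 0, 0, 0, 0, 95],
    [0, 0, 0, 0, 0, 0, 95]
  ]
}}

```text
t: 19.12
eef_pos: [490.7, 59.2, 316.0]
tcp_rot: [3.141, 0.0, 1.621]
ft_force: [0.8, 0.8, 0.0]
opening: 0.998
grip_force: 0.0
```

```bash
python3 - <<'E'
from h import *
c=cam("wrist");save(c,"pics/w3.png");shade(c,(490,60),106)
plan(490.5,60.5,152,191)
r=env.recognise("wrist","rosette_front");print([(x["score"],x["location"],pt(c,x["location"]).round(1)) for x in r])
c=cam("top");shade(c,(490,60),106);shade(c,(502.5,-222),118)
c=cam("scene");shade(c,(502.5,-222),118);save(c,"pics/s4.png")
E
```

```text
ring [488.3  59. ] 28.4 z 106.8 nub 451 [488.74891422  59.04148961] stripe 175 [484.64271393  77.67974112]
  stripe angle 101.1 r 19.1
at [490.7  59.  315.9] [180.    0.   92.8] F [ 0.6 -0.1  0.1] open 94.9 grip 0.0 t 19.175
  wz -98.2; after turn x -0.0 y 1.5 z 163.9
[(0.77, [287.8, 193.9], array([491.3,  67.7, 109.1]))]
ring [0. 0.] 0.0 z nan nub 0 None stripe 0 None
ring [ 503. -221.] 28.0 z 117.9 nub 73 [ 502.75188767 -220.89106593] stripe 0 None
ring [ 505.3 -223.4] 28.9 z 117.8 nub 40 [ 506.45457789 -224.3873786 ] stripe 0 None
  return _methods._mean(a, axis=axis, dtype=dtype,
  ret = ret.dtype.type(ret / rcount)
```

View pics/w3.png

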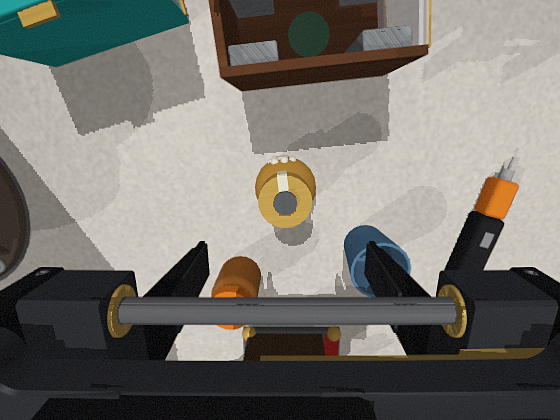

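The wrist view shows the tan shade upright on the table, nub at (286,204) and stripe at (282,181). The case is empty, with its green pad at (309,33). The red shade stands in the stand. I'm turning the tool to line up with the rosette.

Request:
{"method": "jog_arm", "body": {
  "motion": [
    [0, 0, -9.8, 0, 0, 0, 95],
    [0, 0, -9.8, 0, 0, 0, 95],
    [0, 0, -9.8, 0, 0, 0, 95],
    [0, 0, -9.8, 0, 0, 0, 95],
    [0, 0, -9.8, 0, 0, 0, 95],
    [0, 0, -9.8, 0, 0, 0, 95],
    [0, 0, -9.8, 0, 0, 0, 95],
    [0, 0, -9.8, 0, 0, 0, 95],
    [0, 0, -9.8, 0, 0, 0, 95],
    [0, 0, -9.8, 0, 0, 0, 95]
  ]
}}

```text
t: 20.58
eef_pos: [490.6, 59.6, 315.8]
tcp_rot: [3.142, -0.0, -2.946]
ft_force: [0.2, 0.2, -0.6]
opening: 0.997
grip_force: 0.0
```

Request:
{"method": "jog_arm", "body": {
  "motion": [
    [0, 0, 0, 0, 0, 30, 95],
    [0, 0, 0, 0, 0, 0, 95],
    [0, 0, 0, 0, 0, 0, 95]
  ]
}}

```text
t: 20.95
eef_pos: [490.9, 59.9, 286.5]
tcp_rot: [-3.142, 0.0, -2.952]
ft_force: [0.2, 0.5, 1.2]
opening: 1.002
grip_force: 0.0
```

```bash
cat >> h.py <<'E'
def stripe(c,xy,zt,zn):
    """angle in-plane from image colour: cream blob on collar top vs nub centre, both by ray-plane"""
    hs=cv2.cvtColor(c["color"],cv2.COLOR_RGB2HSV);P=cloud(c);d=np.hypot(P[...,0]-xy[0],P[...,1]-xy[1])
    m=(abs(P[...,2]-zt)<2.5)&(d<30)&(hs[...,1]<90)&(hs[...,2]>150)
    v,u=np.nonzero(m);q=np.array([pt(c,(a,b),zt)[:2] for a,b in zip(u,v)])
    k=cv2.fitLine(q.astype(np.float32),cv2.DIST_HUBER,0,.01,.01).ravel();print("stripe line",np.degrees(np.arctan2(k[1],k[0])).round(1),"n",len(q),"mean",q.mean(0).round(1))
E
python3 - <<'E'
from h import *
c=cam("wrist");shade(c,(490,60),106);stripe(c,(490,60),106,110)
plan(490.5,60.5,152,191)
E
```

```text
ring [488.8  58.9] 28.3 z 106.8 nub 543 [488.23084949  58.79394366] stripe 196 [486.35946046  77.4002247 ]
  stripe angle 97.4 r 18.6
stripe line -69.3 n 202 mean [487.8  76.5]
at [490.9  60.  286.7] [-1.800e+02  1.000e-01 -1.691e+02] F [-0.2 -0.1 -0.3] open 95.4 grip 0.0 t 21.0
  wz -0.1; after turn x 0.3 y 0.6 z 134.7
```

```bash
python3 - <<'E'
from h import *
c=cam("wrist");S=6;out=[]
hs=c["color"]
for zt in (106,110):
    g=np.zeros((400,400,2),np.float32)
    for i in range(0,400):
        for j in range(0,400):
            pass
    xs=490+(200-np.arange(400))/S; ys=60+(200-np.arange(400))/S   # rows: +x up, cols: +y left
    X,Y=np.meshgrid(xs,ys,indexing="ij");W=np.array(c["world_to_cam"])
    q=np.stack([X,Y,np.full_like(X,zt)],-1)@W[:3,:3].T+W[:3,3];s=np.stack([q[...,0],-q[...,1]],-1)/-q[...,2:]
    s=s*(1+c["k1"]*(s**2).sum(-1,keepdims=True));K=np.array(c["camera_matrix"])
    out.append(cv2.remap(c["color"],(s[...,0]*K[0,0]+K[0,2]).astype(np.float32),(s[...,1]*K[1,1]+K[1,2]).astype(np.float32),cv2.INTER_CUBIC))
np.save("rect.npy",out)
cv2.imwrite("pics/rect.png",np.hstack(out)[:,:,::-1])
E
```

```text
(no output)
```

View pics/rect.png

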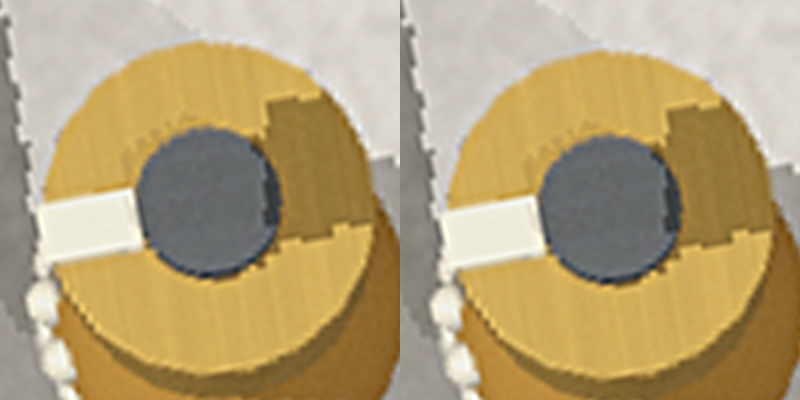

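The rectified crop shows the stripe from (139,218) out to (44,236) about the collar centre (208,208). That puts the rosette at about 100.3°, with the fingers' closing line at 100.9°, so they are aligned. Down and grip.

Request:
{"method": "jog_arm", "body": {
  "motion": [
    [0, 0, 0, 0.8, 0, 30, 95],
    [0, 0, 0, 0, 0, 40, 95],
    [0, 0, 0, 0, 0, 35, 95],
    [0, 0, 0, 0, 0, 20, 95],
    [0, 0, 0, 0, 0, 7, 95],
    [0, 0, 0, 0, 0, 0, 95],
    [0, 0, 0, 0, 0, 0, 40],
    [0, 0, 0, 0, 0, 0, 40],
    [0, 0, 0, 0, 0, 0, 40],
    [0, 0, 0, 0, 0, 0, 40]
  ]
}}

```text
t: 22.3
eef_pos: [489.8, 60.1, 154.0]
tcp_rot: [3.142, 0.0, -2.951]
ft_force: [-0.7, -0.0, -0.1]
opening: 0.635
grip_force: 0.0
```

Request:
{"method": "jog_arm", "body": {
  "motion": [
    [0, 0, 0, 0, 0, 0, 40],
    [0, 0, 0, 0, 0, 0, 40]
  ]
}}

```text
t: 22.55
eef_pos: [489.8, 60.1, 153.9]
tcp_rot: [3.142, 0.0, -2.951]
ft_force: [0.3, -0.1, 1.8]
opening: 0.585
grip_force: 30.0
```

Request:
{"method": "jog_arm", "body": {
  "motion": [
    [0, 0, 0, 0, 0, -10, 40],
    [0, 0, 0, 0, 0, -30, 40],
    [0, 0, 0, 0, 0, -45, 40],
    [0, 0, 0, 0, 0, -45, 40],
    [0, 0, 0, 0, 0, -36, 40],
    [0, 0, 6, 0, 0, 0, 40],
    [0, 0, 9, 0, 0, 0, 40],
    [0, 0, 9, 0, 0, 0, 40],
    [0, 0, 9, 0, 0, 0, 40],
    [0, 0, 9, 0, 0, 0, 40]
  ]
}}

```text
t: 23.8
eef_pos: [489.4, 60.0, 320.2]
tcp_rot: [-3.142, -0.0, 2.594]
ft_force: [0.3, -0.2, -2.1]
opening: 0.582
grip_force: 30.0
```

Request:
{"method": "jog_arm", "body": {
  "motion": [
    [0, 0, 9, 0, 0, 0, 40],
    [0, 0, 9, 0, 0, 0, 40],
    [0, 0, 9, 0, 0, 0, 40],
    [0, 0, 9, 0, 0, 0, 40],
    [0, 0, 8.4, 0, 0, 0, 40],
    [0, 0, 5, 0, 0, 0, 40],
    [0, 0, 0, 0, 0, 0, 40],
    [0, 0, 0, 0, 0, 0, 40]
  ]
}}

```text
t: 24.8
eef_pos: [489.6, 60.1, 320.0]
tcp_rot: [-3.142, -0.0, 1.739]
ft_force: [0.3, 0.2, -1.6]
opening: 0.583
grip_force: 30.0
```

Request:
{"method": "jog_arm", "body": {
  "motion": [
    [0, 0, 0, 20, 6, 0, 40],
    [0, 0, 0, 40, 11, 0, 40],
    [0, 0, 0, 45, 13, 0, 40],
    [0, 0, 0, 40, 11, 0, 40],
    [0, 0, 0, 20, 5, 0, 40],
    [0, 0, 0, 7, 2, 0, 40],
    [0, 0, 0, 0, 0, 0, 40],
    [0, 0, 0, 0, 0, 0, 40]
  ]
}}

```text
t: 25.8
eef_pos: [508.7, 236.6, 319.9]
tcp_rot: [-3.141, 0.0, 1.736]
ft_force: [0.8, -0.5, -2.5]
opening: 0.58
grip_force: 30.0
```

```bash
python3 - <<'E'
from h import *
plan(509.3,238.3,168,99.5)
c=cam("top")
P=cloud(c);zt=P[...,2];p=env.state()["eef_pos"]
c=cam("wrist");save(c,"pics/w5.png")
E
```

```text
at [508.7 236.6 319.9] [-180.     0.    99.5] F [ 0.8 -0.5 -2.5] open 55.2 grip 30.0 t 25.8
  wz -0.0; after turn x 1.6 y 0.9 z 151.9
```

View pics/w5.png

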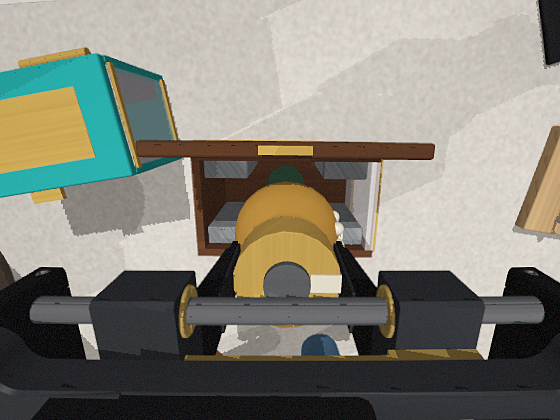

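The wrist view shows the tan shade held above the case. Its stripe is at (325,284), pointing at the clear window. Lowering.

Request:
{"method": "jog_arm", "body": {
  "motion": [
    [0, 0, 0, 1.6, 0.9, 15, 40],
    [0, 0, 0, 0, 0, 25, 40],
    [0, 0, 0, 0, 0, 25, 40],
    [0, 0, 0, 0, 0, 25, 40],
    [0, 0, 0, 0, 0, 25, 40],
    [0, 0, 0, 0, 0, 18, 40],
    [0, 0, 0, 0, 0, 10, 40],
    [0, 0, 0, 0, 0, 6, 40],
    [0, 0, 0, 0, 0, 2, 40],
    [0, 0, 0, 0, 0, 0, 40]
  ]
}}

```text
t: 27.15
eef_pos: [509.4, 239.4, 169.1]
tcp_rot: [3.141, -0.0, 1.737]
ft_force: [-0.6, 1.2, -2.7]
opening: 0.585
grip_force: 30.0
```

Request:
{"method": "jog_arm", "body": {
  "motion": [
    [0, 0, 0, 0, 0, 1, 40],
    [0, 0, 0, 0, 0, 0.6, 40],
    [0, 0, 0, 0, 0, 0.6, 40],
    [0, 0, 0, 0, 0, 0.3, 40],
    [0, 0, 0, 0, 0, 0, 40]
  ]
}}

```text
t: 27.78
eef_pos: [509.3, 239.3, 166.3]
tcp_rot: [3.142, -0.0, 1.737]
ft_force: [-0.0, -0.4, -2.5]
opening: 0.584
grip_force: 30.0
```

Request:
{"method": "jog_arm", "body": {
  "motion": [
    [0, 0, 0, 0, 0, 0.4, 40],
    [0, 0, 0, 0, 0, 0.3, 40],
    [0, 0, 0, 0, 0, 0, 40]
  ]
}}

```text
t: 28.15
eef_pos: [509.3, 239.4, 165.9]
tcp_rot: [3.141, -0.0, 1.737]
ft_force: [-1.2, -0.6, 3.6]
opening: 0.586
grip_force: 30.0
```

Request:
{"method": "jog_arm", "body": {
  "motion": [
    [0, 0, 0, 0, 0, 0, 95],
    [0, 0, 0, 0, 0, 0, 95],
    [0, 0, 0, 0, 0, 0, 95],
    [0, 0, 0, 0, 0, -15, 95],
    [0, 0, 0, 0, 0, -45, 95],
    [0, 0, 0, 0, 0, -60, 95],
    [0, 0, 0, 0, 0, -60, 95],
    [0, 0, 0, 0, 0, 0, 95],
    [0, 0, 0, 0, 0, 0, 95]
  ]
}}

```text
t: 29.28
eef_pos: [508.8, 239.2, 345.7]
tcp_rot: [3.142, -0.0, 1.737]
ft_force: [-0.2, 1.1, -0.4]
opening: 0.998
grip_force: 0.0
```

```bash
python3 - <<'E'
from h import *
c=cam("wrist");save(c,"pics/w6.png");shade(c,(509,239),118);P=cloud(c)
S=6;xs=509+(200-np.arange(400))/S*1.5; ys=238+(200-np.arange(400))/S*1.5
X,Y=np.meshgrid(xs,ys,indexing="ij");W=np.array(c["world_to_cam"])
q=np.stack([X,Y,np.full_like(X,118)],-1)@W[:3,:3].T+W[:3,3];s=np.stack([q[...,0],-q[...,1]],-1)/-q[...,2:]
s=s*(1+c["k1"]*(s**2).sum(-1,keepdims=True));K=np.array(c["camera_matrix"])
cv2.imwrite("pics/rect2.png",cv2.remap(c["color"],(s[...,0]*K[0,0]+K[0,2]).astype(np.float32),(s[...,1]*K[1,1]+K[1,2]).astype(np.float32),cv2.INTER_CUBIC)[:,:,::-1])
d=(P[...,2]>150)&(P[...,2]<240)&(P[...,1]>260)&(P[...,0]>410);print("lid pts",d.sum(),P[d].max(0) if d.sum() else "")
c=cam("top");P=cloud(c);m=(P[...,2]>145)&(P[...,2]<250)&(P[...,0]>400)&(P[...,0]<610)&(P[...,1]>262)&(P[...,1]<360);q=P[m]
e=(q[:,:2]-[509.3,238.5])@[-.155,.988]
print("lid in case y: z150-170",np.median(e[q[:,2]<170]),"z>225",np.median(e[q[:,2]>225]),q[:,2].max())
plan(509,239,350,99)
E
```

```text
ring [509.3 238.8] 28.4 z 118.8 nub 399 [509.09612371 239.21722588] stripe 112 [529.4263639  241.83567448]
  stripe angle 8.5 r 20.3
lid pts 3755 [583.56966529 316.42068314 239.77693528]
  return _methods._mean(a, axis=axis, dtype=dtype,
  ret = ret.dtype.type(ret / rcount)
Traceback (most recent call last):
ValueError: zero-size array to reduction operation maximum which has no identity
```

View pics/rect2.png

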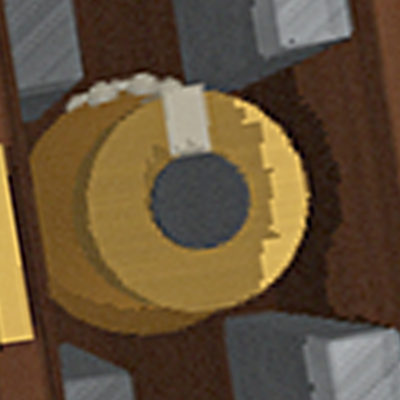

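The shade is centred and its stripe is at 8.5° against the case's 8.9°. Next is the lid: over behind it, then push it down along an arc.

Request:
{"method": "jog_arm", "body": {
  "motion": [
    [0, 0, 0, 30, 0, 0, 0],
    [0, 0, 0, 40, 0, 0, 0],
    [0, 0, 0, 29, 0, 0, 0],
    [0, 0, 0, 0, 0, 0, 0],
    [0, 0, 0, 0, 0, 15, 0],
    [0, 0, 0, 0, 0, 25, 0],
    [0, 0, 0, 0, 0, 20, 0],
    [0, 0, 0, 0, 0, 0, 0]
  ]
}}

```text
t: 30.38
eef_pos: [492.7, 335.7, 283.5]
tcp_rot: [-3.138, 0.001, 1.736]
ft_force: [0.0, 1.1, -0.3]
opening: 0.214
grip_force: 0.0
```

Request:
{"method": "jog_arm", "body": {
  "motion": [
    [0, 0, 0, -20, 0, 0, 0],
    [0, 0, 0, -20, 0, 0, 0],
    [0, 0, 0, -16, 0, 2.5, 0],
    [0, 0, 0, -15, 0, 5, 0],
    [0, 0, 0, -14, 0, 9, 0],
    [0, 0, 0, 0, 0, 0, 0]
  ]
}}

```text
t: 31.12
eef_pos: [507.0, 252.0, 268.3]
tcp_rot: [-3.14, 0.0, 1.736]
ft_force: [-0.3, 0.6, -0.4]
opening: 0.004
grip_force: 0.0
```

Request:
{"method": "jog_arm", "body": {
  "motion": [
    [0, 0, 0, -11.5, 0, 11, 0],
    [0, 0, 0, -9.5, 0, 13, 0],
    [0, 0, 0, -6.5, 0, 14, 0],
    [0, 0, 0, -3.6, 0, 12, 0],
    [0, 0, 0, 0, 0, 3, 0],
    [0, 0, 0, 0, 0, 0, 0]
  ]
}}

```text
t: 31.88
eef_pos: [512.0, 222.4, 215.9]
tcp_rot: [-3.141, 0.0, 1.737]
ft_force: [-0.0, 0.8, -0.4]
opening: 0.005
grip_force: 0.0
```

```bash
python3 - <<'E'
from h import *
plan(509,221,215,99)
c=cam("scene");save(c,"pics/s7.png")
E
```

```text
at [512.  222.4 215.9] [-180.     0.    99.5] F [-0.   0.8 -0.4] open 0.4 grip 0.0 t 31.875
  wz 0.5; after turn x -0.9 y -3.2 z 0.9
```

View pics/s7.png

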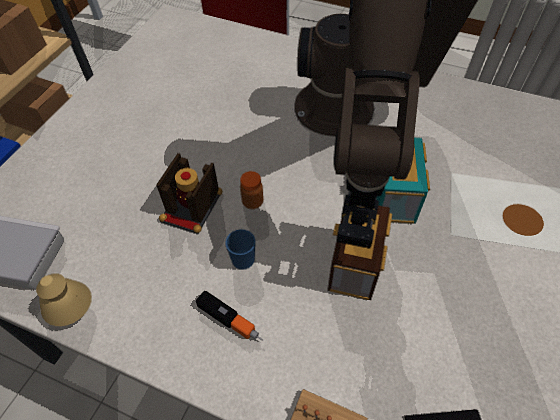

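The scene picture shows the lid down on the case under the fingers at (360,235). I'll press it gently home.

Request:
{"method": "jog_arm", "body": {
  "motion": [
    [0, 0, 0, 0, 0, 0.7, 0],
    [0, 0, 0, 0, 0, 0.7, 0],
    [0, 0, 0, 0, 0, 0.5, 0],
    [0, 0, 0, 0, 0, 0, 0]
  ]
}}

```text
t: 32.42
eef_pos: [512.0, 222.5, 215.7]
tcp_rot: [3.14, 0.0, 1.737]
ft_force: [-5.2, -2.5, 18.5]
opening: 0.008
grip_force: 9.3
```

Request:
{"method": "jog_arm", "body": {
  "motion": [
    [0, 0, 0, 0, 0, -10, 0],
    [0, 0, 0, 0, 0, -40, 0],
    [0, 0, 0, -40, 0, -40, 0],
    [0, 0, 0, -55, 0, -20, 0],
    [0, 0, 0, -55, 0, 0, 0],
    [0, 0, 0, -55, 0, 0, 0],
    [0, 0, 0, 0, 0, 0, 0],
    [0, 0, 0, 0, 0, 0, 0]
  ]
}}

```text
t: 33.42
eef_pos: [545.9, 20.5, 324.2]
tcp_rot: [-3.141, -0.0, 1.736]
ft_force: [-0.5, 0.6, -0.0]
opening: 0.009
grip_force: 0.0
```

```bash
python3 - <<'E'
from h import *
for n in ("top","scene"):
    c=cam(n);P=cloud(c)
    e=P[...,:2]-[509.3,238.5];t=np.radians(9);X=e@[np.cos(t),np.sin(t)];Y=e@[-np.sin(t),np.cos(t)]
    m=(abs(X)<80)&(abs(Y)<48)&(P[...,2]>100);q=np.c_[X[m],Y[m],np.ones(m.sum())];k=np.linalg.lstsq(q,P[m][:,2],rcond=None)[0];print(n,"lid",m.sum(),k.round(4))
    shade(c,(502.5,-222),118)
    for th in ("jar","mug","carver"):
        print(th,[(round(r["score"],2),pt(c,r["location"]).round().tolist()) for r in env.recognise(n,th)[:1]])
save(c,"pics/s8.png")
E
```

```text
top lid 2886 [-4.000000e-04 -1.100000e-03  1.376477e+02]
ring [ 503.4 -220.5] 27.9 z 118.1 nub 73 [ 504.04126269 -220.26837469] stripe 0 None
jar []
mug []
carver []
scene lid 2604 [ 3.000000e-04 -3.000000e-04  1.372675e+02]
ring [ 505.2 -224.8] 28.6 z 117.9 nub 48 [ 506.96408592 -224.4023686 ] stripe 0 None
jar [(0.77, [456.0, -69.0, 39.0])]
mug [(0.8, [585.0, -39.0, 0.0])]
carver [(0.93, [761.0, 14.0, 32.0])]
```

View pics/s8.png

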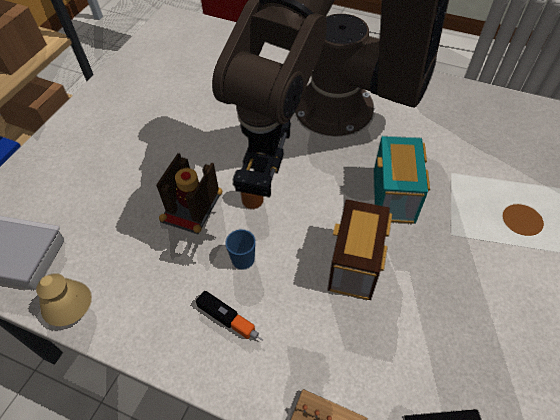

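The lid lies flat and shut at (362,235). The red shade stands in the stand at (186,180). The jar, cup and tool have not moved. I'm handing in.

```bash
python3 -c "
from cell import env
print(env.job_done())"
```

```text
the job is handed in; nothing more can be done
None
```

The two shades are swapped and both stand upright; the tan one's rosette was within about 1° of straight out of the case's clear window when last measured. The lid is shut flat, the jar, cup and carving tool show no movement, and the job was handed in at about 34 s of the 72 s allowed.

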